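# Tap a device carrier home against a hidden sprung stop

## Robot

A 6-joint arm with a two-finger parallel gripper is mounted at the origin on a cart in front of the work surface, level with it; the furniture and walls round the work are solid. World frame = base frame: x ahead of the robot, y to its left, z up, the work surface at z = 0. Lengths are in mm, angles in rad, forces in N, time in s.
With the tool pointing down it reaches from about 275 to 750 mm from the base axis. Payload 10.2 kg.
Tool frame: the origin (TCP) lies midway between the tips of the shut fingers; the grasp point (between the pads) lies grasp_offset behind it (grasp_offset is the distance from the TCP to the grasp point, in mm); x points along the fingers, z is the direction in which the jaws open and shut, and the axes are right-handed (so a half turn about x gives the same grasp; the last joint's range is limited). The gripper opens to 85 mm and grips with 20 to 120 N. Pads are 22 mm wide; open, the fingers measure 114 mm over their backs; the gripper's body (76 mm by 85 mm) begins 54 mm behind the grasp point. The pads swing forward as they close: fully open they stand 13 mm farther back than shut.
Start: joints at [0.954, 0.313, 1.498, -0, 1.331, -0.223], TCP at [201.456, 484.816, 231.294] pointing down, gripper open.
Joint ranges: [-2.94, 2.94], [-0.97, 2.17], [0.19, 2.56], [-1.23, 4.37], [0.02, 3.11], [-2.88, 2.88]. Speed limits (rad/s): [2.39, 2.39, 3.01, 3.14, 3.14, 3.14].

## Interface

Orientations are given as a unit quaternion [w, x, y, z].
In Python, from rig import sense, capture, calibration, finish_job, grasp_offset gives the robot as it stands.
- The arm moves only by the shell command python3 -m jog 'ROWS' [FORCE]. ROWS is JSON, a list of rows, each an object with "linear": the shift along the tool's x, y, z scaled (see below), a list of three; "rotation": the turn, a rotation vector about the tool's x, y, z scaled (see below), a list of three; "grip": the finger opening in mm, from 0 to 85.4. A call has 1 to 20 rows; each row is the pose to reach, as a shift and turn from the pose measured when the call began, along the tool's axes at that moment; what a row does not reach only later rows make up. The controller multiplies each number of a shift by 0.3 m and each number of a turn by 0.5 rad. A row lasts 1/12 s, in which the tool goes at most 41.7 mm and 7.16 degrees, less where a joint would pass 70% of its speed; a pose out of reach is approached as far as the arm can. A call with a number of a shift or a turn outside -1 to 1 is refused whole. A call with a gripper value outside its range is refused whole. The fingers move at their own pace and stop on an object; FORCE is the grip in N (left out, the last holds). Time passes only in rows, so rows that repeat a pose let the fingers close. It gives the time, the measured TCP pose, the force and the opening at its end, in the units of the state.
- sense(): the state, without advancing time (a new reading comes with each control period).
- capture(name): name is "side" or "top"; returns (picture, depth): 384x512x3 uint8, red, green, blue; 384x512 float32, mm along the optical axis (not along the pixel's ray), 0 where there is no reading.
- calibration(name): a dict with "intrinsics" (3x3 intrinsics, pixels), "dist" ([k1, k2, p1, p2, k3] as OpenCV has them; the pictures are not rectified), "world_from_camera" (4x4, takes a point from camera to world coordinates). Camera axes: x right, y up, looking along -z (the intrinsics and any distortion apply to the point x, -y, -z); pixel columns grow to the right and rows downward; lengths in mm; the calibration is good to about 2 mm. A picture is of the moment at which its call begins. calibration takes no time and is no camera call.
- finish_job(): hands the job in, once; it reports no verdict.
The state is a dict: "time_s": time; "joints": joint angles; "dq": joint speeds; "tau": joint torques, N m; "eef_pos": TCP position; "ee_rot": TCP orientation; "force": force on the tool from outside, world axes, zero at the start; "wrist_torque": the same for the moment, N m; "grip_width": opening from 0.0 (shut) to 1.0 (fully open).
Only numpy, scipy, OpenCV 4.12 (cv2) and the standard library are available. Lean on these libraries where they do the work, as an engineer would, in place of code of your own. Each camera call takes 0.05 s, during which the arm holds its last target.

## Task

Pick up the screwdriver by its handle and use its tip to nudge the brass device carrier along its guide rails, further into the grey hood, in several small taps (taking the tip off it between taps), until you feel it rest against the sprung stop hidden inside. Touch the carrier only with the screwdriver and do not force the stop; leave the carrier resting against it, lay the screwdriver back down flat on the bench, and do not disturb the rolls of tape.

Things in the scene. Friction and masses are not known exactly. Their poses are not given: they have to be found in the camera images.
- fixture: Fixed aluminium bed 195 x 100 x 10 mm. Origin at bench height under the hood's mouth, on the centre line; x points along the rails into the hood, z up. Bed from x = -85 (front edge) to +110 mm, top 10 mm above the bench. Two steel guide rails, 10 mm wide, tops 18 mm above the bench, run its whole length, inner faces at y = +-22.75 mm.
- hood: Grey shield hood fixed on the far half of the fixture; same origin and axes. From x = 0 (open mouth) to +110 mm (closed back), 86 mm wide, top 44 mm, roof underside 40 mm above the bench. Out of sight inside, on the centre line, a sprung plunger points at the carrier; its face is anywhere from x = +45 to +85 mm, set anew each time.
- mouth (a point): Middle of the hood's open mouth, 25 mm above the bench. About the stop inside: it gives 1 mm per 2 N (plus 1.2 N for each 10 mm/s of speed), bottoms at 9 mm, is damaged if pressed with over 14 N; 3 to 8 N on the stop is good. After a push it slowly shoves the carrier back, at most a few mm, until the carrier's sliding friction (about 1.5 to 3.5 N) holds it, still touching.
- carrier: Loose brass device carrier 70 (along x) x 44 x 25 mm with a small white circuit board on top, lying on the bed between the rails (0.75 mm play a side), about 0.4 kg. Origin at the centre of its underside; x axis as the fixture's, z up. Its nose starts 6 to 16 mm inside the hood; it slides 29 to 79 mm before it meets the stop.
- push_face (a point): Centre of the carrier's flat rear end face (towards the open front), 15 mm above its underside: where to tap. Axes as the carrier's.
- driver: Loose screwdriver with a green handle, lying on the bench left of the fixture, 187 mm long, 50 g. Origin under the middle of its length; its -y axis points towards the tip. Handle: y = -1 to +94 mm, about 20 mm wide and 21 mm tall; thin steel shaft about 6 mm thick: y = -90 to 0 mm. The tool's axis is 11 mm above its underside.
- driver_tip (a point): End of the screwdriver's shaft, on its axis (90 mm from the origin).
- driver_grip (a point): Middle of the handle, on the tool's axis, 135 mm behind the tip: the place to grip, across the handle.
- tape_yellow: Roll of yellow tape, 76 mm across, 18 mm tall, lying flat; bystander. Origin at the centre of its underside.
- tape_black: Roll of black tape, 54 mm across, 19 mm tall, lying flat; bystander. Origin at the centre of its underside.
Things that resemble listed ones, but are neither listed nor needed, are in the scene too. Of the things that look like the carrier, the smaller one is meant.

How it is judged (in metres and radians):
On the way, in this order (a step that is already met when the one before it is completed fails the run):
1. the screwdriver nudges the carrier on (3 mm or more) (contact force between driver and carrier above 0.5 N and distance of carrier from where it was at the start of the episode above 0.003 m).
2. the screwdriver is taken off the carrier while it is still short of the stop (contact force between driver and carrier below 0.05 N and contact force between carrier and hood below 0.05 N), for 0.1 s.
3. the screwdriver taps it up against the hidden stop (contact force between driver and carrier above 0.5 N and contact force between carrier and hood above 1 N), for 0.05 s.
At the end, for the whole second after the job is handed in: The carrier lies on the bed at rest and still presses on the sprung stop (more than 0.3 N); the screwdriver lies released and at rest flat on the bench (its axis below 22 mm at tip and handle) (contact force between carrier and hood above 0.3 N and linear speed of carrier below 0.01 m/s and linear speed of driver below 0.02 m/s and height (world z) of driver_tip between 0 and 0.022 m and height (world z) of driver_grip between 0 and 0.022 m and height (world z) of carrier below 0.013 m); the robot touches nothing.
It fails at once if the carrier presses on the stop with more than 14 N (contact force between carrier and hood above 14 N).
It fails at once if the gripper or arm touches the carrier (contact force between any of the fingers, the arm and carrier above 0.3 N).
It fails at once if a roll of tape is shifted by more than 2 cm (distance of any of tape_yellow, tape_black from where it was at the start of the episode above 0.02 m).
It also fails if it takes over 61 s, if anything falls off the work surface, if the arm or the gripper's body presses on something with over 40 N, if the wrist force passes 120 N, or if a joint passes its speed limit or range.

## Working session

There is one attempt and no reset: what is moved stays moved. The work goes in short steps, Python scripts to look and compute and a shell command to move; the robot and the scene stay as the last step left them, time stands still between calls to the robot, and variables do not carry over. Pictures are saved under pics/ and viewed, and the job is handed in when it is done.

```bash
ls; mkdir -p pics
python3 - <<'E'
from rig import *
import cv2,rig
print(sense()); print(rig.grasp_offset)
for n in("side","top"):
    p,d=capture(n); cv2.imwrite(f"pics/{n}0.png",p[:,:,::-1]); import numpy as np; np.save(f"pics/{n}0.npy",d)
    c=calibration(n); print(n,c)
E
```

```text
pics
{'time_s': 0.0, 'joints': array([ 9.53576144e-01,  3.13431977e-01,  1.49848601e+00, -1.20689826e-05,
        1.33099764e+00, -2.23398126e-01]), 'dq': array([ 0.00044482, -0.00040444,  0.00054064, -0.00032139, -0.00043477,
        0.00088161]), 'tau': array([-2.67207106e-04, -4.12263858e+01, -2.59744245e+01, -1.31092229e-04,
        4.01465833e-03,  1.42673653e-05]), 'eef_pos': array([201.30265979, 484.57448567, 230.72588581]), 'ee_rot': array([ 0.58772216, -0.39268893,  0.58859303,  0.39234719]), 'force': array([-0.30953828, -0.216915  , -0.17718279]), 'wrist_torque': array([-0.0359212 ,  0.02338256,  0.05700527]), 'grip_width': 0.997822046772393}
18.700000000000003
side {'intrinsics': array([[430.18964143,   0.        , 253.22160447],
       [  0.        , 430.18964143, 198.66716641],
       [  0.        ,   0.        ,   1.        ]]), 'dist': array([-0.16284189,  0.        ,  0.        ,  0.        ,  0.        ]), 'world_from_camera': array([[ 8.79718482e-01,  3.15733502e-01, -3.55538673e-01,
         1.36758342e+02],
       [-4.75427960e-01,  5.96605250e-01, -6.46552728e-01,
        -7.16079960e+02],
       [ 7.97788200e-03,  7.37817410e-01,  6.74953200e-01,
         8.18755428e+02],
       [ 0.00000000e+00,  0.00000000e+00,  0.00000000e+00,
         1.00000000e+00]])}
top {'intrinsics': array([[374.66438437,   0.        , 257.0333388 ],
       [  0.        , 374.66438437, 197.45755942],
       [  0.        ,   0.        ,   1.        ]]), 'dist': array([0.00886437, 0.        , 0.        , 0.        , 0.        ]), 'world_from_camera': array([[-2.64131758e-02,  9.92290124e-01, -1.21089443e-01,
         4.33619963e+02],
       [-9.99553821e-01, -2.45261862e-02,  1.70477160e-02,
         3.10606450e+01],
       [ 1.39464180e-02,  1.21485700e-01,  9.92495200e-01,
         1.08659019e+03],
       [ 0.00000000e+00,  0.00000000e+00,  0.00000000e+00,
         1.00000000e+00]])}
```

View pics/side0.png

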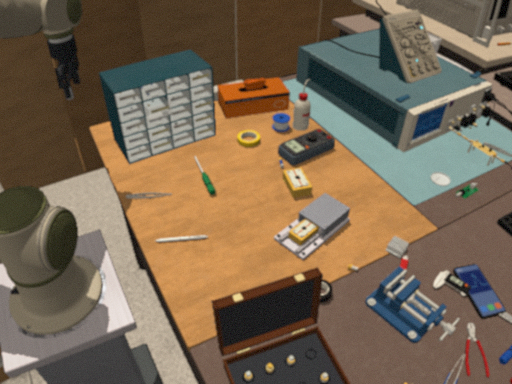

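View pics/top0.png

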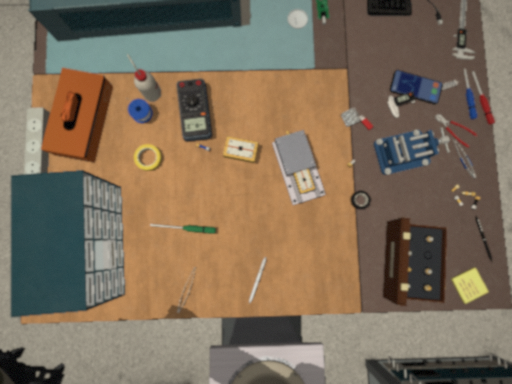

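```bash
cat > h.py <<'E'
import numpy as np,cv2
from rig import *
from scipy.spatial.transform import Rotation as R
def Kd(n):
    c=calibration(n); return c["intrinsics"],c["dist"],c["world_from_camera"]
def ray(n,uv):
    K,d,T=Kd(n)
    p=cv2.undistortPoints(np.array(uv,float).reshape(-1,1,2),K,d).reshape(-1,2)
    v=np.c_[p[:,0],-p[:,1],-np.ones(len(p))]@T[:3,:3].T
    return T[:3,3],v
def onz(n,uv,z):
    o,v=ray(n,uv); return o+v*((z-o[2])/v[:,2])[:,None]
def proj(n,P):
    K,d,T=Kd(n)
    q=(np.array(P,float).reshape(-1,3)-T[:3,3])@T[:3,:3]
    q=q*[1,-1,-1]
    return cv2.projectPoints(q,np.zeros(3),np.zeros(3),K,d)[0].reshape(-1,2)
def cloud(n,D):
    vv,uu=np.mgrid[:384,:512]; o,v=ray(n,np.c_[uu.ravel(),vv.ravel()])
    return (o+v*D.ravel()[:,None]).reshape(384,512,3)
def tool():
    s=sense(); q=s["ee_rot"]; return s["eef_pos"],R.from_quat([q[1],q[2],q[3],q[0]]),s
E
python3 - <<'E'
from h import *
print(proj("top",[[201,485,231]]),proj("side",[[201,485,231]]))
p,r,s=tool(); print(r.as_matrix())
t=cv2.imread("pics/top0.png"); 
a=t[120:250,130:340]; cv2.imwrite("pics/topc.png",cv2.resize(a,None,fx=3.8,fy=3.8,interpolation=cv2.INTER_CUBIC))
t=cv2.imread("pics/side0.png"); a=t[90:270,180:370]; cv2.imwrite("pics/sidec.png",cv2.resize(a,None,fx=3.3,fy=3.3,interpolation=cv2.INTER_CUBIC))
E
```

```text
[[ 44.39480212 357.518636  ]] [[74.1703779  94.10676396]]
[[-6.67988629e-04 -9.23462931e-01  3.83687071e-01]
 [-9.39402656e-04  3.83687567e-01  9.23462489e-01]
 [-9.99999336e-01  2.56425788e-04 -1.12380246e-03]]
```

View pics/topc.png

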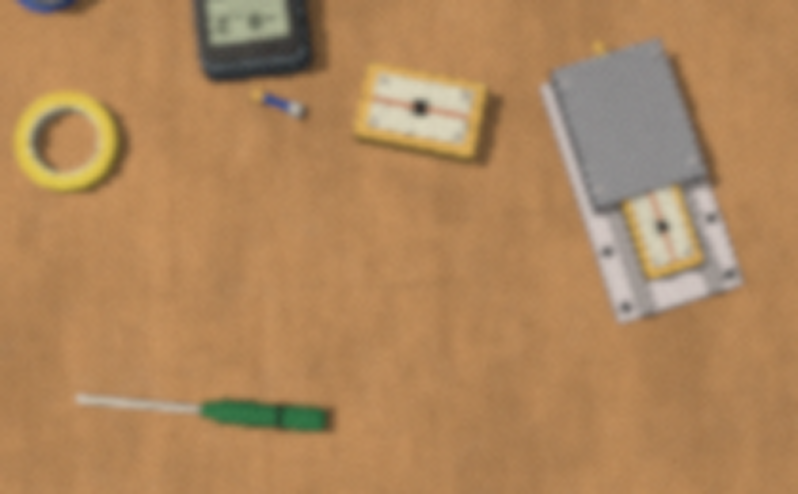

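View pics/sidec.png

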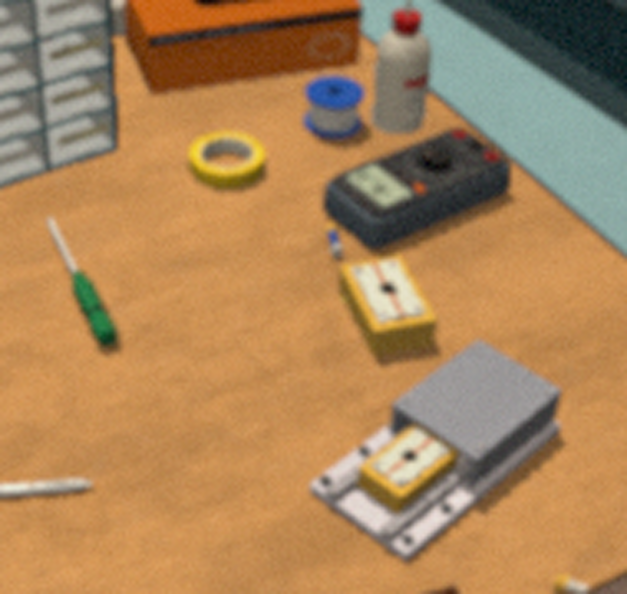

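Run:
```python
from h import *
def F(pts,ox,oy,s): return (np.array(pts,float)+.5)/s-.5+[ox,oy]
hood=onz("top",F([(552,72),(660,40),(707,180),(597,210)],130,120,3.8),44); print("hood top",hood)
bed=onz("top",F([(620,322),(742,284)],130,120,3.8),14);print("bed front",bed)
hs=onz("side",F([(394,405),(480,342),(560,392),(478,470)],180,90,3.3),44);print("hood side",hs)
bs=onz("side",F([(311,488),(405,556)],180,90,3.3),10);print("bed side",bs)
# contours
for n in("top","side"):
    im=cv2.imread(f"pics/{n}0.png"); hsv=cv2.cvtColor(im,cv2.COLOR_BGR2HSV)
    g=cv2.inRange(hsv,(40,100,40),(85,255,255))
    x0,x1,y0,y1=(130,240,200,260) if n=="top" else(180,230,140,210)
    m=np.zeros_like(g); m[y0:y1,x0:x1]=g[y0:y1,x0:x1]
    pts=np.argwhere(m)[:,::-1]
    w=onz(n,pts,11)[:,:2]; c=w.mean(0); u,s,vt=np.linalg.svd(w-c); d=vt[0]; 
    if d[1]<0:d=-d
    t=(w-c)@d; q=(w-c)@vt[1]
    print(n,"handle c",c,"dir",d,np.degrees(np.arctan2(d[1],d[0])),t.min(),t.max(),q.min(),q.max(),"mid",c+d*(t.min()+t.max())/2)
tt=onz("top",F([(78,399),(203,409),(330,419)],130,120,3.8),11);print("tip/joint/end",tt)
ts=onz("side",F([(50,220),(76,274),(108,342)],180,90,3.3),11);print(ts)
```

```text
hood top [[ 729.15052105  -42.40239206   44.        ]
 [ 752.10681071 -124.82296099   44.        ]
 [ 643.7456863  -155.53299155   44.        ]
 [ 622.9962745   -72.51515636   44.        ]]
bed front [[ 541.8795305   -89.84526439   14.        ]
 [ 568.63165402 -183.94379426   14.        ]]
hood side [[ 624.65732214  -75.5978708    44.        ]
 [ 728.23694206  -46.40991197   44.        ]
 [ 750.37811615 -125.79253472   44.        ]
 [ 642.62263071 -164.33820882   44.        ]]
bed side [[ 539.65702972  -94.59496931   10.        ]
 [ 566.57970009 -185.96290065   10.        ]]
top handle c [478.69992703 177.86078137] dir [0.11556011 0.99330049] 83.36406781967203 -43.260701596597414 46.25988096961036 -7.512681870730764 7.927030557535102 mid [478.87321977 179.35032454]
side handle c [477.35256254 176.22174048] dir [0.1274862  0.99184034] 82.67564669517148 -44.72636908458463 51.60918594073145 -8.07109156389264 7.946791943158933 mid [477.79129461 179.6350682 ]
tip/joint/end [[494.28973402 319.56152861  11.        ]
 [484.34864157 226.06944324  11.        ]
 [474.36609319 130.92363418  11.        ]]
[[494.03907024 315.82052425  11.        ]
 [483.58394219 229.25821619  11.        ]
 [471.07974751 131.37742249  11.        ]]
```

Run:
```python
from h import *
print(onz("side",[(128,157),(215,135)],0)); D=np.load("pics/top0.npy");C=cloud("top",D)
for u,v in[(121,310),(121,190),(60,250),(15,315),(100,310)]: print(u,v,C[v,u])
# fixture yaw / driver depth checks
for u,v in [(295,155),(243,148),(203,229),(305,182)]: print(u,v,C[v,u])
# obstacles above 25mm in region
m=(C[...,2]>25)&(C[...,0]>200)&(C[...,0]<650)&(abs(C[...,1])<420)&(D>0)
n,l,st,ce=cv2.connectedComponentsWithStats(m.astype(np.uint8))
for i in range(1,n):
    if st[i,4]>30: q=C[l==i]; print(st[i],q.min(0),q.max(0))
```

```text
[[307.93213006 429.23151413   0.        ]
 [605.42932835 409.09505471   0.        ]]
121 310 [258.81760889 400.43735947   3.15822525]
121 190 [597.70297778 407.41234481   0.89185609]
60 250 [430.45971655 450.11738326 252.20228242]
15 315 [295.73699063 539.33756569 252.52677263]
100 310 [260.73265591 458.23512447   3.93221241]
295 155 [678.8333817  -97.57609208  48.41090413]
243 148 [705.83242286  49.50768378  35.59870226]
203 229 [477.38724305 167.64870376  23.86753112]
305 182 [ 601.9945326  -123.90539871   40.41210387]
[387 161  16   6  52] [ 642.90772428 -387.39369684   29.40783055] [ 649.12368866 -362.50317875   80.96334491]
[284 165  32  29 509] [ 571.60509304 -153.30322408   25.22743227] [649.94594516 -66.84602134  49.62230334]
[  72  170   50  142 5753] [299.44685124 359.42115116  25.08214513] [608.79367401 419.99648374 256.19093911]
[ 383  217   36   89 2113] [ 267.60348394 -419.9839151    28.00938293] [ 487.9913966  -305.8446036   196.46459031]
```

```bash
cat >> h.py <<'E'
def plan(P,yaw,maxrot=28.0):
    """P target TCP, yaw of jaw z axis deg, tool down. prints numbers for jog"""
    p,r,s=tool()
    x=np.array([0,0,-1.]);z=np.array([np.cos(np.radians(yaw)),np.sin(np.radians(yaw)),0]);y=np.cross(z,x)
    Rt=R.from_matrix(np.c_[x,y,z]); rv=(r.inv()*Rt).as_rotvec(); n=np.linalg.norm(rv)
    if n>np.radians(maxrot): rv*=np.radians(maxrot)/n
    lin=r.inv().apply(np.array(P)-p)
    zz=r.as_matrix()[:,2]
    print("pos",p.round(1),"yawz",np.degrees(np.arctan2(zz[1],zz[0])).round(2),"F",s["force"].round(2),"t",round(s["time_s"],2),"w",round(s["grip_width"],3))
    print("lin",(lin/300).round(4).tolist(),"rot",(rv/.5).round(4).tolist(),"mm",np.linalg.norm(lin).round(1),"deg",np.degrees(n).round(1))
E
python3 -c "
from h import *
plan([240,300,231],-6.3)"
```

```text
pos [201.3 484.6 230.8] yawz 67.44 F [-0.35 -0.14  0.05] t 0.1 w 1.003
lin [-0.0002, -0.3552, -0.5189] rot [0.9774, -0.0009, 0.0004] mm 188.6 deg 73.7
```

```bash
r='{"linear":[0,-0.355,-0.519],"rotation":[0.977,0,0],"grip":85}'; python3 -m jog '[{"linear":[0,-0.355,-0.519],"rotation":[0.977,0,0],"grip":85},{"linear":[0,-0.355,-0.519],"rotation":[0.977,0,0],"grip":85},{"linear":[0,-0.355,-0.519],"rotation":[0.977,0,0],"grip":85},{"linear":[0,-0.355,-0.519],"rotation":[0.977,0,0],"grip":85},{"linear":[0,-0.355,-0.519],"rotation":[0.977,0,0],"grip":85},{"linear":[0,-0.355,-0.519],"rotation":[0.977,0,0],"grip":85},{"linear":[0,-0.355,-0.519],"rotation":[0.977,0,0],"grip":85}]' 30; python3 -c "
from h import *
plan([478.5,181,130],-6.3)"
```

```text
time_s: 0.68
eef_pos: [240.2, 299.6, 231.1]
ee_rot: [0.666, -0.238, 0.666, 0.238]
force: [0.4, -0.4, 0.7]
grip_width: 0.996
pos [240.2 299.6 231.1] yawz 39.34 F [ 0.41 -0.44  0.74] t 0.68 w 0.996
lin [0.3369, -0.8092, 0.3641] rot [0.9774, -0.0006, 0.0004] mm 284.7 deg 45.6
```

```bash
python3 -m jog '[{"linear":[0.337,-0.809,0.364],"rotation":[0.977,0,0],"grip":50},{"linear":[0.337,-0.809,0.364],"rotation":[0.977,0,0],"grip":50},{"linear":[0.337,-0.809,0.364],"rotation":[0.977,0,0],"grip":50},{"linear":[0.337,-0.809,0.364],"rotation":[0.977,0,0],"grip":50},{"linear":[0.337,-0.809,0.364],"rotation":[0.977,0,0],"grip":50},{"linear":[0.337,-0.809,0.364],"rotation":[0.977,0,0],"grip":50},{"linear":[0.337,-0.809,0.364],"rotation":[0.977,0,0],"grip":50},{"linear":[0.337,-0.809,0.364],"rotation":[0.977,0,0],"grip":50},{"linear":[0.337,-0.809,0.364],"rotation":[0.977,0,0],"grip":50}]' 30; python3 -c "
from h import *
plan([478.5,181,80],-6.3)"
```

```text
time_s: 1.43
eef_pos: [478.8, 181.3, 128.5]
ee_rot: [0.703, -0.07, 0.705, 0.07]
force: [-0.9, 0.1, 1.0]
grip_width: 0.585
pos [478.8 181.3 128.5] yawz 11.32 F [-0.87  0.06  1.04] t 1.43 w 0.585
lin [0.1616, -0.0008, -0.0008] rot [0.615, -0.006, 0.0009] mm 48.5 deg 17.6
```

```bash
python3 -m jog '[{"linear":[0.16,0,0],"rotation":[0.615,-0.006,0],"grip":50},{"linear":[0.16,0,0],"rotation":[0.615,-0.006,0],"grip":50},{"linear":[0.16,0,0],"rotation":[0.615,-0.006,0],"grip":50},{"linear":[0.16,0,0],"rotation":[0.615,-0.006,0],"grip":50},{"linear":[0.16,0,0],"rotation":[0.615,-0.006,0],"grip":50}]' 30
python3 - <<'E'
from h import *
plan([478.5,181,5],-6.3)
p,d=capture("side"); cv2.imwrite("pics/s1.png",cv2.resize(p[120:240,150:290,::-1],None,fx=5,fy=5,interpolation=cv2.INTER_CUBIC))
E
```

```text
time_s: 1.85
eef_pos: [478.4, 182.5, 81.0]
ee_rot: [0.706, 0.037, 0.706, -0.038]
force: [-0.5, 0.6, -0.6]
grip_width: 0.585
pos [478.4 182.5  81. ] yawz -6.08 F [-0.49  0.63 -0.6 ] t 1.85 w 0.585
lin [0.2534, -0.005, 0.0008] rot [0.0077, 0.0017, 0.0001] mm 76.0 deg 0.2
```

View pics/s1.png

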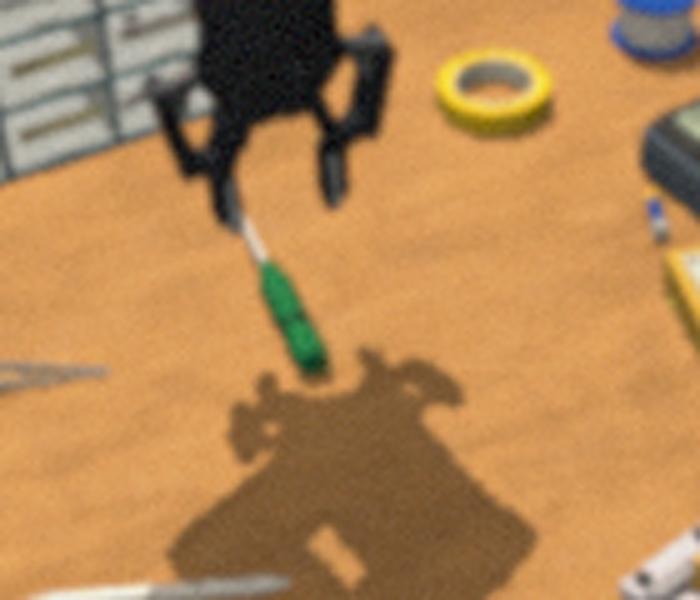

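```bash
python3 -m jog '[{"linear":[0.10,-0.005,0],"rotation":[0.008,0,0],"grip":50},{"linear":[0.18,-0.005,0],"rotation":[0.008,0,0],"grip":50},{"linear":[0.22,-0.005,0],"rotation":[0.008,0,0],"grip":50},{"linear":[0.25,-0.005,0],"rotation":[0.008,0,0],"grip":50},{"linear":[0.262,-0.005,0],"rotation":[0.008,0,0],"grip":50},{"linear":[0.262,-0.005,0],"rotation":[0.008,0,0],"grip":50},{"linear":[0.262,-0.005,0],"rotation":[0.008,0,0],"grip":50}]' 40; python3 -c "
from h import *
plan([478.5,181,2],-6.3)"
```

```text
time_s: 2.48
eef_pos: [479.0, 181.0, 3.4]
ee_rot: [0.707, 0.039, 0.705, -0.039]
force: [0.1, -0.4, 0.3]
grip_width: 0.583
pos [479.  181.    3.4] yawz -6.28 F [ 0.07 -0.41  0.31] t 2.48 w 0.583
lin [0.0047, -0.0003, -0.0017] rot [0.0006, 0.0054, -0.0007] mm 1.5 deg 0.2
```

```bash
python3 -m jog '[{"linear":[0.004,0,0],"rotation":[0,0,0],"grip":10},{"linear":[0.004,0,0],"rotation":[0,0,0],"grip":10},{"linear":[0.004,0,0],"rotation":[0,0,0],"grip":10},{"linear":[0.004,0,0],"rotation":[0,0,0],"grip":10},{"linear":[0.004,0,0],"rotation":[0,0,0],"grip":10},{"linear":[0.004,0,0],"rotation":[0,0,0],"grip":10},{"linear":[0.004,0,0],"rotation":[0,0,0],"grip":10},{"linear":[0.004,0,0],"rotation":[0,0,0],"grip":10},{"linear":[0.004,0,0],"rotation":[0,0,0],"grip":10},{"linear":[0.004,0,0],"rotation":[0,0,0],"grip":10}]' 60; python3 -c "
from h import *
plan([478.5,181,100],-6.3)"
```

```text
time_s: 3.32
eef_pos: [479.6, 181.1, 3.1]
ee_rot: [0.708, 0.039, 0.705, -0.039]
force: [-0.6, 0.0, 5.4]
grip_width: 0.204
pos [479.6 181.1   3.1] yawz -6.28 F [-0.62  0.02  5.42] t 3.32 w 0.204
lin [-0.3232, -0.0005, -0.0022] rot [0.0007, 0.0085, -0.0015] mm 96.9 deg 0.2
```

```bash
python3 -m jog '[{"linear":[-0.06,0,0],"rotation":[0,0,0],"grip":10},{"linear":[-0.15,0,0],"rotation":[0,0,0],"grip":10},{"linear":[-0.22,0,0],"rotation":[0,0,0],"grip":10},{"linear":[-0.22,0,0],"rotation":[0,0,0],"grip":10},{"linear":[-0.22,0,0],"rotation":[0,0,0],"grip":10}]'
python3 - <<'E'
from h import *
plan([425,-175,68],-74)
p,d=capture("side"); cv2.imwrite("pics/s2.png",cv2.resize(p[100:220,150:290,::-1],None,fx=5,fy=5,interpolation=cv2.INTER_CUBIC))
p,d=capture("top"); cv2.imwrite("pics/t2.png",cv2.resize(p[180:260,130:260,::-1],None,fx=6,fy=6,interpolation=cv2.INTER_CUBIC))
E
```

```text
time_s: 3.73
eef_pos: [479.7, 181.2, 69.9]
ee_rot: [0.708, 0.039, 0.704, -0.038]
force: [-0.0, 0.2, -1.3]
grip_width: 0.208
pos [479.7 181.2  69.9] yawz -6.27 F [-0.    0.23 -1.31] t 3.73 w 0.208
lin [0.0044, -1.2, -0.0516] rot [0.9774, 0.004, -0.004] mm 360.3 deg 67.7
```

View pics/s2.png

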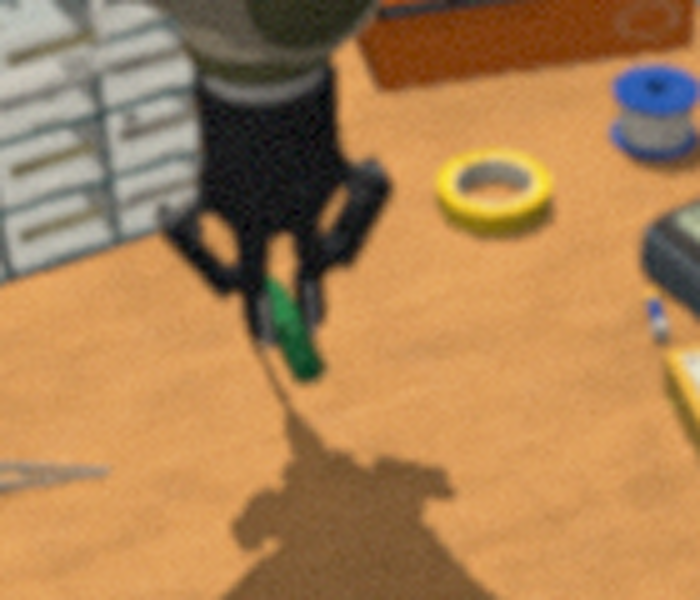

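View pics/t2.png

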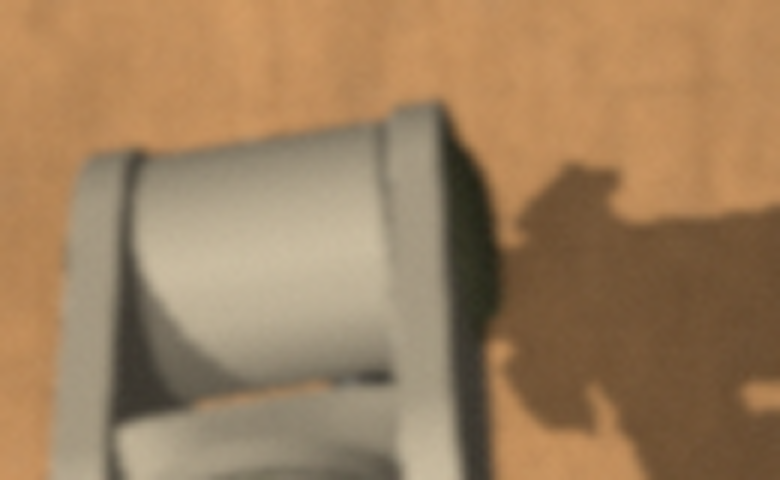

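```bash
python3 -m jog '[{"linear":[0,-0.2,-0.02],"rotation":[0.97,0,0],"grip":10},{"linear":[0,-0.45,-0.02],"rotation":[0.97,0,0],"grip":10},{"linear":[0,-0.45,-0.02],"rotation":[0.97,0,0],"grip":10},{"linear":[0,-0.45,-0.02],"rotation":[0.97,0,0],"grip":10},{"linear":[0,-0.45,-0.02],"rotation":[0.97,0,0],"grip":10},{"linear":[0,-0.45,-0.02],"rotation":[0.97,0,0],"grip":10}]'
python3 - <<'E'
from h import *
plan([425,-175,68],-74)
def F(pts,ox,oy,s): return (np.array(pts,float)+.5)/s-.5+[ox,oy]
c=onz("top",F([(650,279),(703,263),(622,203),(681,186)],130,120,3.8),35);print(c)
c2=onz("side",F([(362,462),(403,485)],180,90,3.3),35);print(c2)
O=np.array([634.7,-115.5]);a=np.radians(15.85);e=np.array([np.cos(a),np.sin(a)]);n=np.array([-e[1],e[0]])
for q in (c,c2): print(((q[:,:2]-O)@np.c_[e,n]).round(1))
E
```

```text
time_s: 4.33
eef_pos: [457.7, 47.4, 67.5]
ee_rot: [0.677, 0.207, 0.676, -0.206]
force: [0.6, 0.7, -0.7]
grip_width: 0.203
pos [457.7  47.4  67.5] yawz -33.99 F [ 0.55  0.72 -0.72] t 4.33 w 0.203
lin [-0.0022, -0.6756, 0.3241] rot [0.9774, 0.0006, -0.0022] mm 224.8 deg 40.0
[[ 571.44256312 -111.11847673   35.        ]
 [ 582.52980231 -151.28543279   35.        ]
 [ 629.51389373  -92.39455587   35.        ]
 [ 641.4345917  -137.33631151   35.        ]]
[[ 574.97386106 -109.04151376   35.        ]
 [ 589.61634995 -143.7637037    35.        ]]
[[-59.7  21.5]
 [-60.  -20.2]
 [  1.3  23.6]
 [  0.5 -22.8]]
[[-55.7  22.5]
 [-51.1 -14.9]]
```

```bash
python3 -m jog '[{"linear":[0,-0.35,0.17],"rotation":[0.97,0,0],"grip":10},{"linear":[0,-0.674,0.324],"rotation":[0.97,0,0],"grip":10},{"linear":[0,-0.674,0.324],"rotation":[0.97,0,0],"grip":10},{"linear":[0,-0.674,0.324],"rotation":[0.97,0,0],"grip":10},{"linear":[0,-0.674,0.324],"rotation":[0.97,0,0],"grip":10},{"linear":[0,-0.674,0.324],"rotation":[0.97,0,0],"grip":10},{"linear":[0,-0.674,0.324],"rotation":[0.97,0,0],"grip":10},{"linear":[0,-0.674,0.324],"rotation":[0.97,0,0],"grip":10}]'
python3 - <<'E'
from h import *
plan([425,-175,68],-74.1)
E
```

```text
time_s: 5.0
eef_pos: [425.5, -173.8, 66.9]
ee_rot: [0.607, 0.363, 0.607, -0.362]
force: [-1.0, 0.2, -0.3]
grip_width: 0.209
pos [ 425.5 -173.8   66.9] yawz -61.65 F [-0.98  0.2  -0.29] t 5.0 w 0.209
lin [-0.0038, -0.0033, 0.0028] rot [0.4345, -0.0021, -0.0025] mm 1.7 deg 12.4
```

```bash
python3 -m jog '[{"linear":[-0.004,-0.003,0.003],"rotation":[0.435,-0.002,-0.002],"grip":10},{"linear":[-0.004,-0.003,0.003],"rotation":[0.435,-0.002,-0.002],"grip":10},{"linear":[-0.004,-0.003,0.003],"rotation":[0.435,-0.002,-0.002],"grip":10},{"linear":[-0.004,-0.003,0.003],"rotation":[0.435,-0.002,-0.002],"grip":10}]'
python3 - <<'E'
from h import *
plan([425,-175,68],-74.1)
p,d=capture("side"); cv2.imwrite("pics/s3.png",cv2.resize(p[130:290,230:370,::-1],None,fx=5,fy=5,interpolation=cv2.INTER_CUBIC)[:600+200][:, :700]) if 0 else cv2.imwrite("pics/s3.png",cv2.resize(p[150:290,210:370,::-1],None,fx=4.2,fy=4.2,interpolation=cv2.INTER_CUBIC))
p,d=capture("top"); cv2.imwrite("pics/t3.png",cv2.resize(p[120:260,230:370,::-1],None,fx=4.2,fy=4.2,interpolation=cv2.INTER_CUBIC))
E
```

```text
time_s: 5.33
eef_pos: [425.4, -173.3, 67.8]
ee_rot: [0.565, 0.425, 0.566, -0.424]
force: [-0.1, -0.3, -1.0]
grip_width: 0.205
pos [ 425.4 -173.3   67.8] yawz -73.76 F [-0.08 -0.27 -0.98] t 5.33 w 0.205
lin [-0.0005, -0.0029, 0.0049] rot [0.0118, -0.0015, 0.0001] mm 1.7 deg 0.3
```

View pics/s3.png

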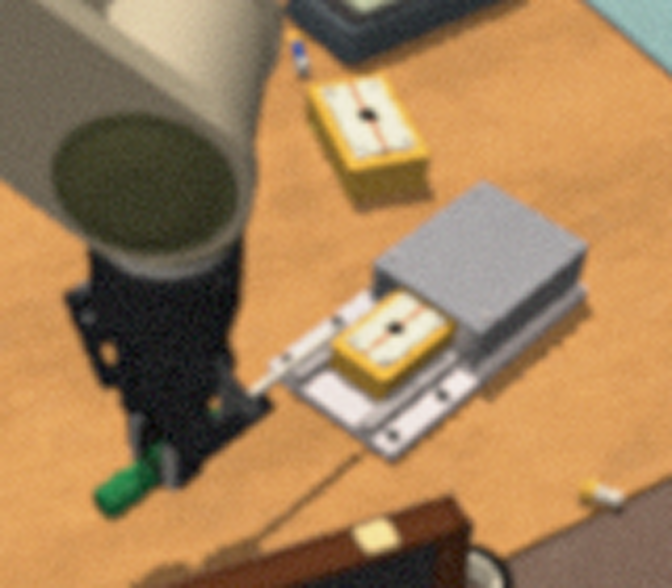

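View pics/t3.png

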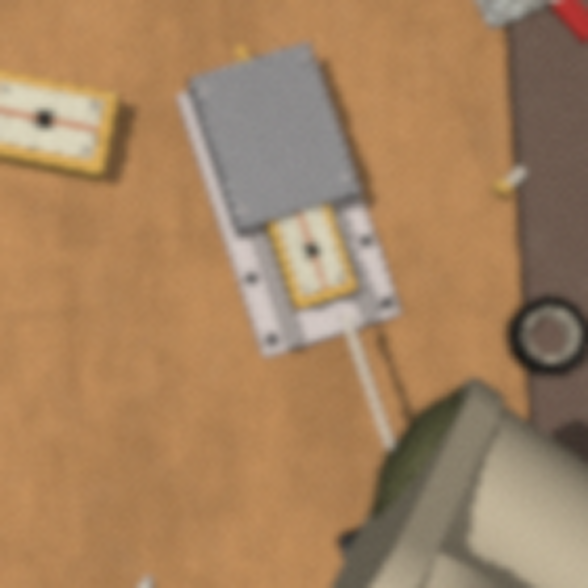

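Run:
```python
from h import *
def F(pts,ox,oy,s): return (np.array(pts,float)+.5)/s-.5+[ox,oy]
t=onz("top",F([(347,322),(388,443)],230,120,4.2),75.7);print(t); d=t[0]-t[1];print(np.degrees(np.arctan2(d[1],d[0])))
O=np.array([634.7,-115.5]);a=np.radians(15.85);e=np.array([np.cos(a),np.sin(a)]);n=np.array([-e[1],e[0]])
p,r,s=tool()
print(((t[:,:2]-O)@np.c_[e,n]).round(1),((p[:2]-O)@np.c_[e,n]).round(1))
for z in(70,75,80):print(proj("side",np.r_[t[0,:2],z])*1, (proj("side",np.r_[t[0,:2],z])-[210,150])*4.2)
```

```text
[[ 556.4522898  -136.77244548   75.7       ]
 [ 477.47025705 -159.68284984   75.7       ]]
16.175916140939744
[[ -81.1    0.9]
 [-163.3    0.4]] [-217.4    1. ]
[[289.85628046 229.66831324]] [[335.39637795 334.6069156 ]]
[[289.99601776 228.22833969]] [[335.98327459 328.55902669]]
[[290.13655803 226.77855522]] [[336.57354372 322.46993192]]
```

```bash
python3 -m jog '[{"linear":[0.08,0,0.002],"rotation":[0.01,0,0],"grip":10},{"linear":[0.14,0,0.002],"rotation":[0.01,0,0],"grip":10},{"linear":[0.168,0,0.002],"rotation":[0.01,0,0],"grip":10},{"linear":[0.168,0,0.002],"rotation":[0.01,0,0],"grip":10},{"linear":[0.168,0,0.002],"rotation":[0.01,0,0],"grip":10}]'
python3 - <<'E'
from h import *
plan([425,-175,17.1],-74.1)
p,r,s=tool()
O=np.array([634.7,-115.5]);a=np.radians(15.85);e=np.array([np.cos(a),np.sin(a)]);n=np.array([-e[1],e[0]])
print(((p[:2]-O)@np.c_[e,n]).round(1))
p,d=capture("side"); cv2.imwrite("pics/s4.png",cv2.resize(p[150:290,210:370,::-1],None,fx=4.2,fy=4.2,interpolation=cv2.INTER_CUBIC))
p,d=capture("top"); cv2.imwrite("pics/t4.png",cv2.resize(p[120:260,230:370,::-1],None,fx=4.2,fy=4.2,interpolation=cv2.INTER_CUBIC))
E
```

```text
time_s: 5.85
eef_pos: [425.6, -174.4, 17.8]
ee_rot: [0.564, 0.426, 0.565, -0.426]
force: [1.3, -0.2, -0.3]
grip_width: 0.206
pos [ 425.6 -174.4   17.8] yawz -74.07 F [ 1.31 -0.21 -0.26] t 5.85 w 0.206
lin [0.0022, -0.0026, 0.0014] rot [0.0012, -0.0014, 0.0001] mm 1.1 deg 0.1
[-217.2    0.4]
```

View pics/s4.png

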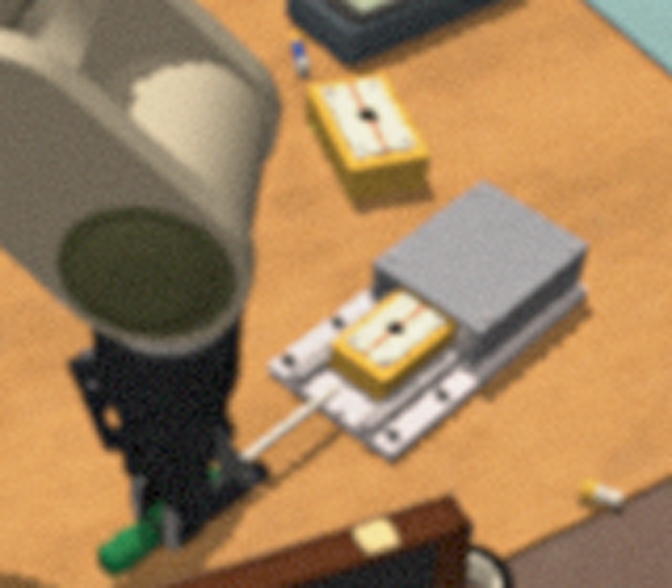

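View pics/t4.png

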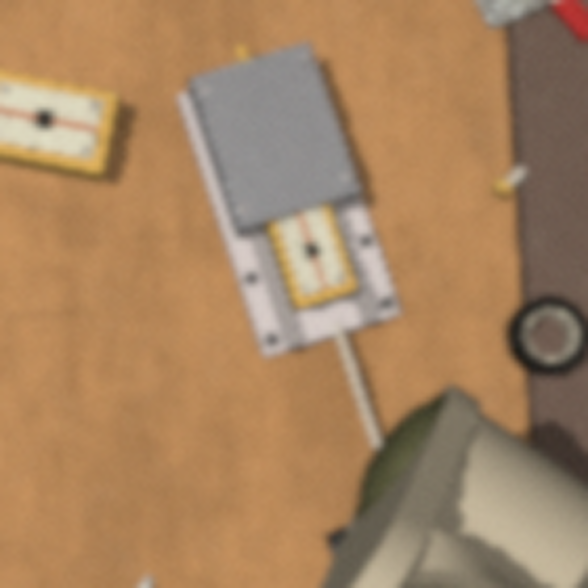

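```bash
cat >> h.py <<'E'
def st():
    O=np.array([634.7,-115.5]);a=np.radians(15.85);e=np.array([np.cos(a),np.sin(a)]);n=np.array([-e[1],e[0]])
    for k in range(2):
        p,r,s=tool(); f=s["force"]
        q=((p[:2]-O)@np.c_[e,n])
        print("tip x %.2f y %.2f z(tcp) %.2f  F along %.2f lat %.2f z %.2f w %.3f t %.2f"%(q[0]+136.3,q[1],p[2],f[:2]@e,f[:2]@n,f[2],s["grip_width"],s["time_s"]))
        if k==0: capture("top")
E
python3 -m jog '[{"linear":[0.002,0.015,0],"rotation":[0,0,0],"grip":10},{"linear":[0.002,0.03,0],"rotation":[0,0,0],"grip":10},{"linear":[0.002,0.04,0],"rotation":[0,0,0],"grip":10},{"linear":[0.002,0.044,0],"rotation":[0,0,0],"grip":10},{"linear":[0.002,0.048,0],"rotation":[0,0,0],"grip":10},{"linear":[0.002,0.048,0],"rotation":[0,0,0],"grip":10}]'; python3 -c "
from h import *
st()"
```

```text
time_s: 6.45
eef_pos: [440.0, -170.7, 17.8]
ee_rot: [0.565, 0.426, 0.564, -0.426]
force: [-0.4, -0.2, -0.4]
grip_width: 0.204
tip x -66.05 y 0.02 z(tcp) 17.84  F along -0.48 lat -0.12 z -0.42 w 0.204 t 6.45
tip x -66.20 y 0.06 z(tcp) 17.80  F along -0.68 lat -0.01 z -0.72 w 0.205 t 6.50
```

```bash
python3 -m jog '[{"linear":[0.002,0.005,0],"rotation":[0,0,0],"grip":10},{"linear":[0.002,0.010,0],"rotation":[0,0,0],"grip":10},{"linear":[0.002,0.014,0],"rotation":[0,0,0],"grip":10},{"linear":[0.002,0.018,0],"rotation":[0,0,0],"grip":10},{"linear":[0.002,0.022,0],"rotation":[0,0,0],"grip":10},{"linear":[0.002,0.026,0],"rotation":[0,0,0],"grip":10},{"linear":[0.002,0.030,0],"rotation":[0,0,0],"grip":10},{"linear":[0.002,0.034,0],"rotation":[0,0,0],"grip":10},{"linear":[0.002,0.038,0],"rotation":[0,0,0],"grip":10},{"linear":[0.002,0.042,0],"rotation":[0,0,0],"grip":10},{"linear":[0.002,0.046,0],"rotation":[0,0,0],"grip":10},{"linear":[0.002,0.050,0],"rotation":[0,0,0],"grip":10}]'
python3 - <<'E'
from h import *
st()
p,d=capture("side"); cv2.imwrite("pics/s5.png",cv2.resize(p[190:270,250:370,::-1],None,fx=6,fy=6,interpolation=cv2.INTER_CUBIC))
E
```

```text
time_s: 7.5
eef_pos: [454.4, -166.6, 17.2]
ee_rot: [0.565, 0.426, 0.564, -0.426]
force: [-1.9, -0.8, -0.6]
grip_width: 0.208
tip x -51.12 y 0.10 z(tcp) 17.18  F along -2.02 lat -0.21 z -0.58 w 0.208 t 7.50
tip x -50.92 y 0.06 z(tcp) 17.23  F along -1.90 lat 0.85 z -0.71 w 0.203 t 7.55
```

View pics/s5.png

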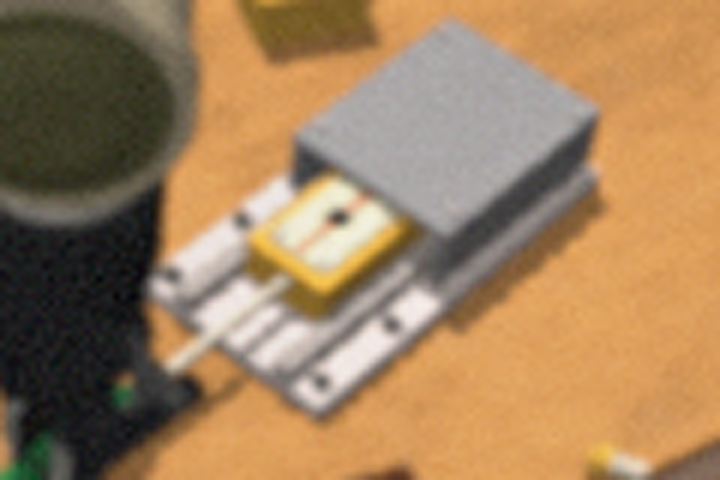

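```bash
python3 -m jog '[{"linear":[0,-0.010,0],"rotation":[0,0,0],"grip":10},{"linear":[0,-0.018,0],"rotation":[0,0,0],"grip":10},{"linear":[0,-0.018,0],"rotation":[0,0,0],"grip":10},{"linear":[0,-0.018,0],"rotation":[0,0,0],"grip":10},{"linear":[0,-0.018,0],"rotation":[0,0,0],"grip":10}]';python3 -c "
from h import *
st()"
python3 -m jog '[{"linear":[0,0.006,0],"rotation":[0,0,0],"grip":10},{"linear":[0,0.012,0],"rotation":[0,0,0],"grip":10},{"linear":[0,0.016,0],"rotation":[0,0,0],"grip":10},{"linear":[0,0.020,0],"rotation":[0,0,0],"grip":10},{"linear":[0,0.024,0],"rotation":[0,0,0],"grip":10},{"linear":[0,0.028,0],"rotation":[0,0,0],"grip":10},{"linear":[0,0.032,0],"rotation":[0,0,0],"grip":10},{"linear":[0,0.036,0],"rotation":[0,0,0],"grip":10},{"linear":[0,0.040,0],"rotation":[0,0,0],"grip":10},{"linear":[0,0.044,0],"rotation":[0,0,0],"grip":10},{"linear":[0,0.048,0],"rotation":[0,0,0],"grip":10},{"linear":[0,0.052,0],"rotation":[0,0,0],"grip":10},{"linear":[0,0.052,0],"rotation":[0,0,0],"grip":10}]';python3 -c "
from h import *
st()"
```

```text
time_s: 8.02
eef_pos: [449.5, -168.2, 17.3]
ee_rot: [0.565, 0.426, 0.564, -0.426]
force: [-0.5, -0.2, -0.5]
grip_width: 0.207
tip x -56.28 y -0.07 z(tcp) 17.32  F along -0.48 lat -0.05 z -0.48 w 0.207 t 8.02
tip x -56.28 y -0.04 z(tcp) 17.29  F along 0.18 lat 0.00 z -0.36 w 0.212 t 8.07
time_s: 9.15
eef_pos: [464.7, -163.8, 17.3]
ee_rot: [0.565, 0.426, 0.564, -0.426]
force: [-0.8, -0.6, -0.4]
grip_width: 0.206
tip x -40.42 y -0.04 z(tcp) 17.32  F along -0.96 lat -0.32 z -0.40 w 0.206 t 9.15
tip x -40.42 y -0.06 z(tcp) 17.33  F along -0.40 lat -0.33 z -0.40 w 0.205 t 9.20
```

```bash
python3 -m jog '[{"linear":[0,-0.010,0],"rotation":[0,0,0],"grip":10},{"linear":[0,-0.016,0],"rotation":[0,0,0],"grip":10},{"linear":[0,-0.016,0],"rotation":[0,0,0],"grip":10},{"linear":[0,-0.016,0],"rotation":[0,0,0],"grip":10}]'
python3 -m jog '[{"linear":[0,0.006,0],"rotation":[0,0,0],"grip":10},{"linear":[0,0.012,0],"rotation":[0,0,0],"grip":10},{"linear":[0,0.016,0],"rotation":[0,0,0],"grip":10},{"linear":[0,0.020,0],"rotation":[0,0,0],"grip":10},{"linear":[0,0.024,0],"rotation":[0,0,0],"grip":10},{"linear":[0,0.028,0],"rotation":[0,0,0],"grip":10},{"linear":[0,0.032,0],"rotation":[0,0,0],"grip":10},{"linear":[0,0.036,0],"rotation":[0,0,0],"grip":10},{"linear":[0,0.040,0],"rotation":[0,0,0],"grip":10},{"linear":[0,0.044,0],"rotation":[0,0,0],"grip":10},{"linear":[0,0.048,0],"rotation":[0,0,0],"grip":10},{"linear":[0,0.052,0],"rotation":[0,0,0],"grip":10},{"linear":[0,0.055,0],"rotation":[0,0,0],"grip":10}]';python3 -c "
from h import *
st()"
```

```text
time_s: 9.53
eef_pos: [460.1, -165.2, 17.4]
ee_rot: [0.565, 0.426, 0.563, -0.426]
force: [-0.1, -0.1, -0.5]
grip_width: 0.204
time_s: 10.62
eef_pos: [476.1, -160.7, 17.5]
ee_rot: [0.565, 0.426, 0.563, -0.426]
force: [-2.3, -0.3, -0.3]
grip_width: 0.206
tip x -28.59 y -0.13 z(tcp) 17.46  F along -2.29 lat 0.31 z -0.26 w 0.206 t 10.62
tip x -28.50 y -0.15 z(tcp) 17.47  F along -1.78 lat 0.17 z 0.11 w 0.210 t 10.67
```

```bash
python3 -m jog '[{"linear":[0,-0.010,0],"rotation":[0,0,0],"grip":10},{"linear":[0,-0.012,0],"rotation":[0,0,0],"grip":10},{"linear":[0,-0.012,0],"rotation":[0,0,0],"grip":10},{"linear":[0,-0.006,0],"rotation":[0,0,0],"grip":10},{"linear":[0,-0.002,0],"rotation":[0,0,0],"grip":10},{"linear":[0,0.001,0],"rotation":[0,0,0],"grip":10},{"linear":[0,0.003,0],"rotation":[0,0,0],"grip":10},{"linear":[0,0.005,0],"rotation":[0,0,0],"grip":10},{"linear":[0,0.007,0],"rotation":[0,0,0],"grip":10},{"linear":[0,0.009,0],"rotation":[0,0,0],"grip":10},{"linear":[0,0.011,0],"rotation":[0,0,0],"grip":10}]';python3 -c "
from h import *
st()"
```

```text
time_s: 11.58
eef_pos: [479.3, -159.7, 17.4]
ee_rot: [0.565, 0.426, 0.564, -0.426]
force: [-2.2, -0.2, 1.0]
grip_width: 0.209
tip x -25.26 y -0.10 z(tcp) 17.43  F along -2.19 lat 0.42 z 0.99 w 0.209 t 11.58
tip x -25.13 y -0.12 z(tcp) 17.45  F along -2.80 lat 0.27 z -0.27 w 0.205 t 11.63
```

```bash
python3 -m jog '[{"linear":[0,-0.010,0],"rotation":[0,0,0],"grip":10},{"linear":[0,-0.012,0],"rotation":[0,0,0],"grip":10},{"linear":[0,-0.012,0],"rotation":[0,0,0],"grip":10},{"linear":[0,-0.006,0],"rotation":[0,0,0],"grip":10},{"linear":[0,-0.002,0],"rotation":[0,0,0],"grip":10},{"linear":[0,0.001,0],"rotation":[0,0,0],"grip":10},{"linear":[0,0.003,0],"rotation":[0,0,0],"grip":10},{"linear":[0,0.005,0],"rotation":[0,0,0],"grip":10},{"linear":[0,0.007,0],"rotation":[0,0,0],"grip":10},{"linear":[0,0.009,0],"rotation":[0,0,0],"grip":10},{"linear":[0,0.011,0],"rotation":[0,0,0],"grip":10}]';python3 -c "
from h import *
st()"
```

```text
time_s: 12.55
eef_pos: [482.6, -158.8, 17.4]
ee_rot: [0.565, 0.426, 0.564, -0.426]
force: [-3.3, -0.7, 0.3]
grip_width: 0.207
tip x -21.86 y -0.08 z(tcp) 17.44  F along -3.40 lat 0.25 z 0.26 w 0.207 t 12.55
tip x -21.76 y -0.10 z(tcp) 17.42  F along -2.09 lat 0.53 z 0.04 w 0.206 t 12.60
```

```bash
python3 -m jog '[{"linear":[0,-0.010,0],"rotation":[0,0,0],"grip":10},{"linear":[0,-0.012,0],"rotation":[0,0,0],"grip":10},{"linear":[0,-0.012,0],"rotation":[0,0,0],"grip":10},{"linear":[0,-0.006,0],"rotation":[0,0,0],"grip":10},{"linear":[0,-0.002,0],"rotation":[0,0,0],"grip":10},{"linear":[0,0.001,0],"rotation":[0,0,0],"grip":10},{"linear":[0,0.003,0],"rotation":[0,0,0],"grip":10},{"linear":[0,0.005,0],"rotation":[0,0,0],"grip":10},{"linear":[0,0.007,0],"rotation":[0,0,0],"grip":10},{"linear":[0,0.009,0],"rotation":[0,0,0],"grip":10},{"linear":[0,0.011,0],"rotation":[0,0,0],"grip":10}]';python3 -c "
from h import *
st()"
```

```text
time_s: 13.52
eef_pos: [485.8, -157.8, 17.4]
ee_rot: [0.565, 0.426, 0.564, -0.426]
force: [-3.4, -1.1, 0.2]
grip_width: 0.206
tip x -18.48 y -0.05 z(tcp) 17.42  F along -3.52 lat -0.12 z 0.17 w 0.206 t 13.52
tip x -18.38 y -0.10 z(tcp) 17.43  F along -2.17 lat 0.88 z -0.16 w 0.209 t 13.57
```

```bash
python3 -m jog '[{"linear":[0,-0.010,0],"rotation":[0,0,0],"grip":10},{"linear":[0,-0.012,0],"rotation":[0,0,0],"grip":10},{"linear":[0,-0.012,0],"rotation":[0,0,0],"grip":10},{"linear":[0,-0.006,0],"rotation":[0,0,0],"grip":10},{"linear":[0,-0.002,0],"rotation":[0,0,0],"grip":10},{"linear":[0,0.001,0],"rotation":[0,0,0],"grip":10},{"linear":[0,0.003,0],"rotation":[0,0,0],"grip":10},{"linear":[0,0.005,0],"rotation":[0,0,0],"grip":10},{"linear":[0,0.007,0],"rotation":[0,0,0],"grip":10},{"linear":[0,0.009,0],"rotation":[0,0,0],"grip":10},{"linear":[0,0.011,0],"rotation":[0,0,0],"grip":10}]';python3 -c "
from h import *
st()"
```

```text
time_s: 14.48
eef_pos: [489.0, -156.9, 17.4]
ee_rot: [0.565, 0.426, 0.564, -0.426]
force: [-3.6, -1.0, -0.3]
grip_width: 0.209
tip x -15.11 y -0.01 z(tcp) 17.38  F along -3.76 lat 0.05 z -0.33 w 0.209 t 14.48
tip x -14.99 y -0.04 z(tcp) 17.42  F along -1.88 lat 0.42 z 0.08 w 0.206 t 14.53
```

```bash
python3 -m jog '[{"linear":[0,-0.010,0],"rotation":[0,0,0],"grip":10},{"linear":[0,-0.012,0],"rotation":[0,0,0],"grip":10},{"linear":[0,-0.012,0],"rotation":[0,0,0],"grip":10},{"linear":[0,-0.006,0],"rotation":[0,0,0],"grip":10},{"linear":[0,-0.002,0],"rotation":[0,0,0],"grip":10},{"linear":[0,0.001,0],"rotation":[0,0,0],"grip":10},{"linear":[0,0.003,0],"rotation":[0,0,0],"grip":10},{"linear":[0,0.005,0],"rotation":[0,0,0],"grip":10},{"linear":[0,0.007,0],"rotation":[0,0,0],"grip":10},{"linear":[0,0.009,0],"rotation":[0,0,0],"grip":10},{"linear":[0,0.011,0],"rotation":[0,0,0],"grip":10}]';python3 -c "
from h import *
st()"
```

```text
time_s: 15.45
eef_pos: [492.3, -155.9, 17.4]
ee_rot: [0.565, 0.426, 0.564, -0.426]
force: [-3.7, -0.2, 0.5]
grip_width: 0.205
tip x -11.74 y 0.02 z(tcp) 17.36  F along -3.63 lat 0.86 z 0.48 w 0.205 t 15.45
tip x -11.65 y 0.01 z(tcp) 17.38  F along -2.42 lat -0.24 z -0.19 w 0.207 t 15.50
```

```bash
python3 -m jog '[{"linear":[0,-0.010,0],"rotation":[0,0,0],"grip":10},{"linear":[0,-0.012,0],"rotation":[0,0,0],"grip":10},{"linear":[0,-0.012,0],"rotation":[0,0,0],"grip":10},{"linear":[0,-0.006,0],"rotation":[0,0,0],"grip":10},{"linear":[0,-0.002,0],"rotation":[0,0,0],"grip":10},{"linear":[0,0.001,0],"rotation":[0,0,0],"grip":10},{"linear":[0,0.003,0],"rotation":[0,0,0],"grip":10},{"linear":[0,0.005,0],"rotation":[0,0,0],"grip":10},{"linear":[0,0.007,0],"rotation":[0,0,0],"grip":10},{"linear":[0,0.009,0],"rotation":[0,0,0],"grip":10},{"linear":[0,0.011,0],"rotation":[0,0,0],"grip":10}]';python3 -c "
from h import *
st()"
```

```text
time_s: 16.42
eef_pos: [495.5, -155.0, 17.4]
ee_rot: [0.565, 0.426, 0.564, -0.426]
force: [-2.7, 0.3, 0.0]
grip_width: 0.211
tip x -8.38 y 0.03 z(tcp) 17.36  F along -2.51 lat 1.00 z 0.00 w 0.211 t 16.42
tip x -8.26 y 0.03 z(tcp) 17.38  F along -1.96 lat -0.27 z 0.11 w 0.207 t 16.47
```

```bash
python3 -m jog '[{"linear":[0,-0.010,0],"rotation":[0,0,0],"grip":10},{"linear":[0,-0.012,0],"rotation":[0,0,0],"grip":10},{"linear":[0,-0.012,0],"rotation":[0,0,0],"grip":10},{"linear":[0,-0.006,0],"rotation":[0,0,0],"grip":10},{"linear":[0,-0.002,0],"rotation":[0,0,0],"grip":10},{"linear":[0,0.001,0],"rotation":[0,0,0],"grip":10},{"linear":[0,0.003,0],"rotation":[0,0,0],"grip":10},{"linear":[0,0.005,0],"rotation":[0,0,0],"grip":10},{"linear":[0,0.007,0],"rotation":[0,0,0],"grip":10},{"linear":[0,0.009,0],"rotation":[0,0,0],"grip":10},{"linear":[0,0.011,0],"rotation":[0,0,0],"grip":10}]';python3 -c "
from h import *
st()"
```

```text
time_s: 17.38
eef_pos: [498.8, -154.0, 17.3]
ee_rot: [0.565, 0.426, 0.564, -0.426]
force: [-2.2, -0.9, -0.2]
grip_width: 0.205
tip x -4.98 y 0.06 z(tcp) 17.34  F along -2.39 lat -0.22 z -0.15 w 0.205 t 17.38
tip x -4.90 y 0.05 z(tcp) 17.36  F along -2.55 lat -0.13 z -0.18 w 0.203 t 17.43
```

```bash
python3 -m jog '[{"linear":[0,-0.010,0],"rotation":[0,0,0],"grip":10},{"linear":[0,-0.012,0],"rotation":[0,0,0],"grip":10},{"linear":[0,-0.012,0],"rotation":[0,0,0],"grip":10},{"linear":[0,-0.006,0],"rotation":[0,0,0],"grip":10},{"linear":[0,-0.002,0],"rotation":[0,0,0],"grip":10},{"linear":[0,0.001,0],"rotation":[0,0,0],"grip":10},{"linear":[0,0.003,0],"rotation":[0,0,0],"grip":10},{"linear":[0,0.005,0],"rotation":[0,0,0],"grip":10},{"linear":[0,0.007,0],"rotation":[0,0,0],"grip":10},{"linear":[0,0.009,0],"rotation":[0,0,0],"grip":10},{"linear":[0,0.011,0],"rotation":[0,0,0],"grip":10}]';python3 -c "
from h import *
st()"
```

```text
time_s: 18.35
eef_pos: [501.7, -153.1, 17.2]
ee_rot: [0.565, 0.426, 0.564, -0.426]
force: [-5.0, -2.1, 0.3]
grip_width: 0.206
tip x -1.89 y 0.15 z(tcp) 17.24  F along -5.40 lat -0.69 z 0.25 w 0.206 t 18.35
tip x -1.84 y 0.13 z(tcp) 17.24  F along -5.30 lat -0.22 z 0.73 w 0.207 t 18.40
```

```bash
python3 -m jog '[{"linear":[0,0.002,0],"rotation":[0,0,0],"grip":10},{"linear":[0,0.004,0],"rotation":[0,0,0],"grip":10},{"linear":[0,0.005,0],"rotation":[0,0,0],"grip":10},{"linear":[0,0.005,0],"rotation":[0,0,0],"grip":10}]';python3 -c "
from h import *
st()"
```

```text
time_s: 18.73
eef_pos: [502.6, -152.7, 17.1]
ee_rot: [0.564, 0.426, 0.565, -0.426]
force: [-6.4, -3.2, 1.4]
grip_width: 0.204
tip x -0.90 y 0.27 z(tcp) 17.07  F along -7.07 lat -1.29 z 1.38 w 0.204 t 18.73
tip x -0.90 y 0.25 z(tcp) 17.08  F along -6.97 lat -1.15 z 1.39 w 0.202 t 18.78
```

```bash
python3 -m jog '[{"linear":[0,-0.006,0],"rotation":[0,0,0],"grip":10},{"linear":[0,-0.014,0],"rotation":[0,0,0],"grip":10},{"linear":[0,-0.03,0],"rotation":[0,0,0],"grip":10},{"linear":[0,-0.08,0],"rotation":[0,0,0],"grip":10},{"linear":[0,-0.16,0],"rotation":[0,0,0],"grip":10},{"linear":[0,-0.24,0],"rotation":[0,0,0],"grip":10},{"linear":[0,-0.32,0],"rotation":[0,0,0],"grip":10},{"linear":[-0.05,-0.34,0],"rotation":[0,0,0],"grip":10},{"linear":[-0.15,-0.34,0],"rotation":[0,0,0],"grip":10},{"linear":[-0.17,-0.34,0],"rotation":[0,0,0],"grip":10},{"linear":[-0.17,-0.34,0],"rotation":[0,0,0],"grip":10}]'
python3 - <<'E'
from h import *
st()
p,d=capture("side"); cv2.imwrite("pics/s6.png",cv2.resize(p[190:270,250:370,::-1],None,fx=6,fy=6,interpolation=cv2.INTER_CUBIC))
plan([450,0,70],-20)
E
```

```text
time_s: 19.7
eef_pos: [405.4, -181.5, 69.8]
ee_rot: [0.566, 0.426, 0.563, -0.426]
force: [0.1, 0.6, -0.2]
grip_width: 0.207
tip x -102.28 y -0.86 z(tcp) 69.83  F along 0.28 lat 0.57 z -0.21 w 0.207 t 19.70
tip x -102.68 y -0.16 z(tcp) 68.50  F along 0.65 lat -0.28 z -0.82 w 0.206 t 19.75
pos [ 404.5 -180.5   67.7] yawz -74.07 F [ 0.02  0.11 -0.86] t 19.8 w 0.208
lin [-0.0078, 0.3111, -0.537] rot [-0.9774, -0.0002, 0.0003] mm 186.2 deg 54.1
```

View pics/s6.png

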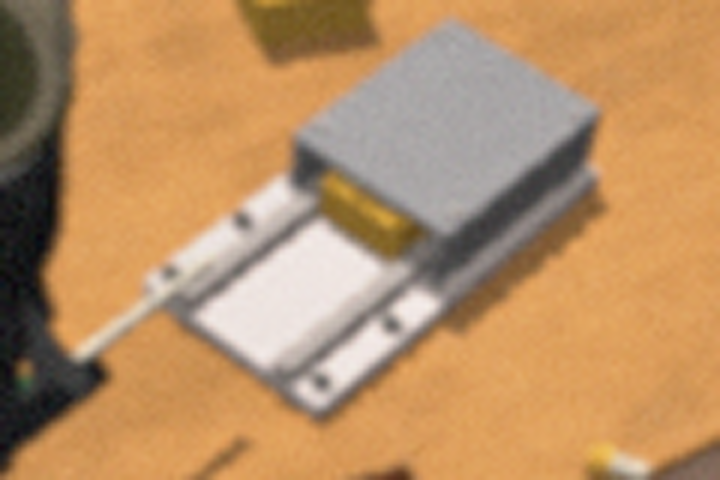

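```bash
python3 -m jog '[{"linear":[0,0.15,-0.25],"rotation":[-0.97,0,0],"grip":10},{"linear":[0,0.311,-0.537],"rotation":[-0.97,0,0],"grip":10},{"linear":[0,0.311,-0.537],"rotation":[-0.97,0,0],"grip":10},{"linear":[0,0.311,-0.537],"rotation":[-0.97,0,0],"grip":10},{"linear":[0,0.311,-0.537],"rotation":[-0.97,0,0],"grip":10},{"linear":[0,0.311,-0.537],"rotation":[-0.97,0,0],"grip":10},{"linear":[0,0.311,-0.537],"rotation":[-0.97,0,0],"grip":10}]'; python3 -c "
from h import *
plan([479.6,181.1,60],-6.3)"
```

```text
time_s: 20.38
eef_pos: [449.4, 0.9, 66.5]
ee_rot: [0.65, 0.277, 0.651, -0.277]
force: [0.5, -0.0, 0.9]
grip_width: 0.206
pos [449.4   0.9  66.5] yawz -46.14 F [ 0.47 -0.01  0.89] t 20.38 w 0.206
lin [0.0217, 0.4886, -0.3633] rot [-0.9774, -0.0032, 0.0011] mm 182.8 deg 39.8
```

```bash
python3 -m jog '[{"linear":[0,0.24,-0.18],"rotation":[-0.977,0,0],"grip":10},{"linear":[0.02,0.488,-0.363],"rotation":[-0.977,0,0],"grip":10},{"linear":[0.02,0.488,-0.363],"rotation":[-0.977,0,0],"grip":10},{"linear":[0.02,0.488,-0.363],"rotation":[-0.977,0,0],"grip":10},{"linear":[0.02,0.488,-0.363],"rotation":[-0.977,0,0],"grip":10},{"linear":[0.02,0.488,-0.363],"rotation":[-0.977,0,0],"grip":10},{"linear":[0.02,0.488,-0.363],"rotation":[-0.977,0,0],"grip":10}]'; python3 -c "
from h import *
plan([479.6,181.1,60],-6.3)"
```

```text
time_s: 20.97
eef_pos: [479.3, 180.3, 59.7]
ee_rot: [0.697, 0.111, 0.7, -0.112]
force: [-0.5, -0.3, -0.5]
grip_width: 0.206
pos [479.3 180.3  59.7] yawz -18.16 F [-0.47 -0.26 -0.49] t 20.97 w 0.206
lin [-0.0012, 0.0028, 0.0] rot [-0.4139, -0.0072, 0.0018] mm 0.9 deg 11.9
```

```bash
python3 -m jog '[{"linear":[0,0.003,0],"rotation":[-0.414,-0.007,0],"grip":10},{"linear":[0.03,0.003,0],"rotation":[-0.414,-0.007,0],"grip":10},{"linear":[0.1,0.003,0],"rotation":[-0.414,-0.007,0],"grip":10},{"linear":[0.15,0.003,0],"rotation":[-0.414,-0.007,0],"grip":10},{"linear":[0.15,0.003,0],"rotation":[-0.414,-0.007,0],"grip":10},{"linear":[0.15,0.003,0],"rotation":[-0.414,-0.007,0],"grip":10}]'
python3 - <<'E'
from h import *
plan([479.6,181.1,3.3],-6.3)
p,d=capture("side"); cv2.imwrite("pics/s7.png",cv2.resize(p[100:220,150:290,::-1],None,fx=5,fy=5,interpolation=cv2.INTER_CUBIC))
E
```

```text
time_s: 21.47
eef_pos: [479.3, 179.6, 14.3]
ee_rot: [0.705, 0.039, 0.707, -0.04]
force: [0.3, 0.5, 0.6]
grip_width: 0.208
pos [479.3 179.6  14.3] yawz -6.44 F [0.35 0.51 0.57] t 21.47 w 0.208
lin [0.0368, 0.0052, 0.0006] rot [-0.0048, -0.0037, 0.0028] mm 11.1 deg 0.2
```

View pics/s7.png

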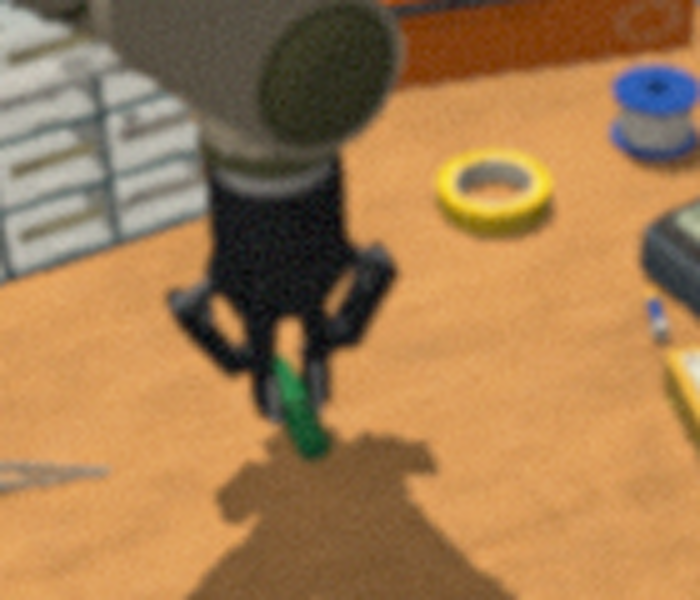

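Driver is level in the jaws (handle around pixel (300,410)). Lower the last 10 mm and release.

```bash
python3 -m jog '[{"linear":[0.012,0,0],"rotation":[0,0,0],"grip":10},{"linear":[0.024,0,0],"rotation":[0,0,0],"grip":10},{"linear":[0.032,0,0],"rotation":[0,0,0],"grip":10},{"linear":[0.035,0,0],"rotation":[0,0,0],"grip":10},{"linear":[0.035,0,0],"rotation":[0,0,0],"grip":10}]'; python3 -m jog '[{"linear":[0,0,0],"rotation":[0,0,0],"grip":25},{"linear":[0,0,0],"rotation":[0,0,0],"grip":30},{"linear":[0,0,0],"rotation":[0,0,0],"grip":40},{"linear":[0,0,0],"rotation":[0,0,0],"grip":50},{"linear":[0,0,0],"rotation":[0,0,0],"grip":50},{"linear":[0,0,0],"rotation":[0,0,0],"grip":50},{"linear":[-0.05,0,0],"rotation":[0,0,0],"grip":50},{"linear":[-0.15,0,0],"rotation":[0,0,0],"grip":50},{"linear":[-0.4,0,0],"rotation":[0,0,0],"grip":50},{"linear":[-0.6,0,0],"rotation":[0,0,0],"grip":50},{"linear":[-0.6,0,0],"rotation":[0,0,0],"grip":50},{"linear":[-0.6,0,0],"rotation":[0,0,0],"grip":50},{"linear":[-0.6,0,0],"rotation":[0,0,0],"grip":50},{"linear":[-0.6,0,0],"rotation":[0,0,0],"grip":50}]'
python3 - <<'E'
from h import *
p,d=capture("side"); cv2.imwrite("pics/s8.png",cv2.resize(p[110:270,170:370,::-1],None,fx=3.7,fy=3.7,interpolation=cv2.INTER_CUBIC))
p,d=capture("top"); cv2.imwrite("pics/t8.png",cv2.resize(p[110:260,130:370,::-1],None,fx=3.3,fy=3.3,interpolation=cv2.INTER_CUBIC))
E
```

```text
time_s: 21.93
eef_pos: [479.7, 180.0, 4.5]
ee_rot: [0.706, 0.039, 0.706, -0.04]
force: [-0.2, 0.1, -0.2]
grip_width: 0.204
time_s: 23.1
eef_pos: [479.6, 180.1, 184.1]
ee_rot: [0.706, 0.039, 0.706, -0.04]
force: [0.4, 0.2, 0.3]
grip_width: 0.585
```

View pics/s8.png

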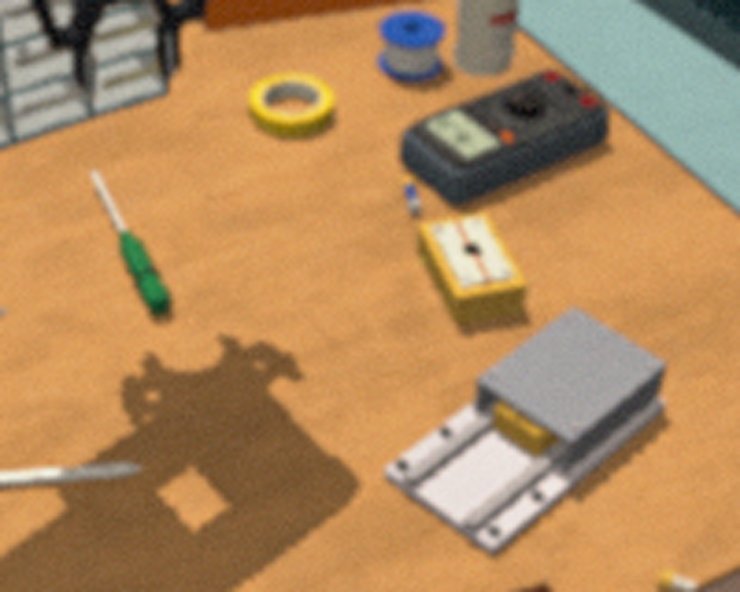

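View pics/t8.png

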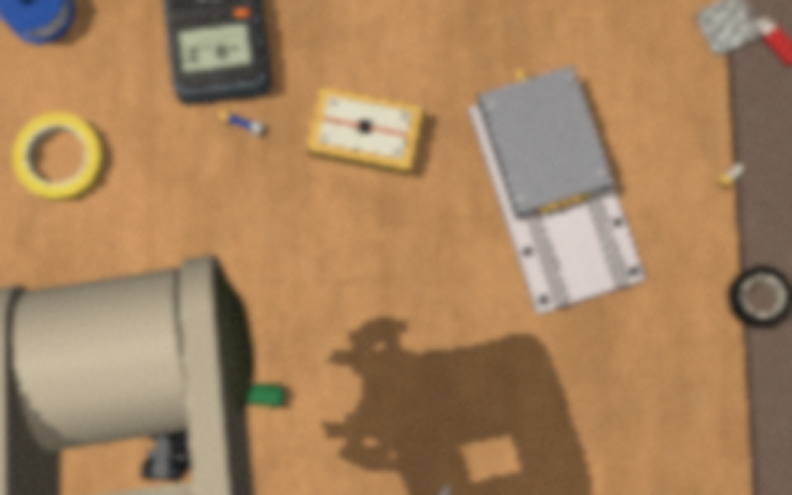

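```bash
python3 -c "
from rig import *
print(sense()['time_s'],finish_job())"
```

```text
the job is handed in; nothing more can be done
23.2 None
```

I gripped the screwdriver by its handle, tapped the brass carrier into the hood until it pressed on the hidden stop, and laid the screwdriver back where it was. The job went in at 23.2 s. No verdict is reported, so success isn't confirmed.

- **Tapping:** I made eleven taps, taking the tip off between each. The push force was about 2–3.8 N while the carrier slid freely.
- **Meeting the stop:** On the last tap the force rose to 5.4 N. I pushed 1 mm further and it rose to 7.0 N. That slope matches the stop's spring, and I estimate about 4–5 N on the stop itself, within the 3–8 N range.
- **Last checks:** The final pictures show the screwdriver flat on the bench and released, and both rolls of tape where they were. The gripper was 184 mm above the bench and touching nothing. The carrier's rear face was about level with the hood's mouth.
- **Not measured:** I didn't touch the carrier again, so its remaining pressure on the stop after the spring pushed back is inferred from its friction. My early camera readings of the carrier's rear face differed by 4–9 mm between the two views, so I relied on force to find the stop.

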